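# Close the repair caddy's end and carry it level

### The job

The yellow bike-repair caddy has lost its end: take the blue end panel out of its wooden stand, slide it down into the slot at the caddy's open end until it is fully home, and let go of it while the caddy still stands on the crate top. Then take the caddy by its wooden handle bar, lift it about 10 cm clear of the crate top with the jar of ball bearings still standing inside, and keep it there steady and level; finish while still holding it up like that. Leave the bell, the derailleur hanger, the tyre lever and the multitool where they lie.

Things in the scene. Friction and masses are not known exactly. Their poses are not given: they have to be found in the camera images.
- caddy: Loose yellow open caddy, 200 (x) x 130 (y) mm, 0.4 kg, on the crate top. Origin: centre of underside; z up. Floor and walls 6 mm thick, wall tops 66 mm up: two side walls and an end wall at -x; the +x end is open and has the slot. Uprights amid the side walls (22 mm wide along x) carry a handle bar along y.
- caddy_handle (a point): Middle of the caddy's light wooden handle bar, 125 mm above the caddy's underside. The bar runs along the caddy's y, 118 mm of it free between the uprights; it is 18 mm wide (x) and 20 mm tall. The space below it is free down to the jar's height. Axes as the caddy's.
- caddy_slot (a point): Middle of the slot's bottom: caddy x +88 mm, 6 mm above its underside. Upright slot along the caddy's y, open at the top, 60 mm deep: 8 mm wide (x) between black ribs that stand 12 mm out from the side walls, 118 mm long between the walls. Black flared lips, up to 75 mm above the underside, lead in from 3 mm off. Axes as the caddy's.
- end_panel: Loose blue end panel, 80 g: plate 6 mm thick (x), 114 mm wide (y), 60 mm high (z), with a grip tab on its top edge; fits either way round. Origin: centre of its lower edge. Starts upright in the stand's groove, 10 mm above the crate top. Fully home, its origin is at caddy_slot and the plate is flush with the side walls' tops.
- panel_grip (a point): Where to grip the end panel: centre of its tab, 78 mm above its lower edge. The tab is 12 mm thick (panel's x), 70 mm wide (y) and reaches from 60 to 92 mm above the lower edge. Axes as the panel's.
- stand: Fixed dark wooden stand, 60 (x) x 150 (y) x 30 mm high. A groove along its y, 8.6 mm wide and 20 mm deep, open at the top and ends, holds the end panel loosely upright, with the panel's axes along the stand's. Origin: centre of its underside.
- jar: Clear glass jar of ball bearings with a black twist cap, 48 mm across, 62 mm high, 0.18 kg, standing loose on the caddy's floor 45 to 60 mm from the caddy's centre towards its closed (-x) end. Origin: centre of its underside; z up.
- bell: White plastic bicycle bell with a steel spring lever, 54 mm across (80 mm with the lever), 32 mm high, lying beyond the work. Origin: centre of its underside. Leave alone.
- hanger: Flat steel derailleur hanger, about 76 x 36 x 6 mm. Origin: middle of its underside. Leave alone.
- tyre_lever: Red aluminium tyre lever, about 134 x 19 x 9 mm, lying flat. Origin: middle of its underside. Leave alone.
- multitool: Grey multitool, 85 x 34 x 18 mm. Origin: middle of its underside. Leave alone.
There are look-alikes about, which are no part of the job. Several things look just like the caddy: the one meant starts nearest to the robot's base. Of the things that look like the end_panel, the larger one is meant.

How it is judged (in metres and radians):
On the way, in this order (a step that is already met when the one before it is completed fails the run):
1. the end panel is fully home in the caddy's slot and let go, with the caddy standing on the crate top (x of end_panel in the frame of caddy_slot between -0.003 and 0.003 m and y of end_panel in the frame of caddy_slot between -0.005 and 0.005 m and z of end_panel in the frame of caddy_slot between -0.004 and 0.004 m and angle between the z axis of end_panel and the z axis of caddy, either way round below 0.06 rad and angle between the x axis of end_panel and the x axis of caddy, either way round below 0.06 rad and contact force between end_panel and the fingers below 0.2 N and height (world z) of caddy below 0.006 m and angle between caddy's own z axis and vertical below 0.05 rad and linear speed of end_panel below 0.02 m/s), for 0.2 s.
2. the caddy is held about 10 cm up, steady and level, with panel and jar in place (height (world z) of caddy between 0.06 and 0.16 m and angle between caddy's own z axis and vertical below 0.1 rad and linear speed of caddy below 0.04 m/s and angular speed of caddy below 0.25 rad/s and x of end_panel in the frame of caddy_slot between -0.003 and 0.003 m and y of end_panel in the frame of caddy_slot between -0.005 and 0.005 m and z of end_panel in the frame of caddy_slot between -0.004 and 0.004 m and angle between the z axis of end_panel and the z axis of caddy, either way round below 0.06 rad and angle between the x axis of end_panel and the x axis of caddy, either way round below 0.06 rad and contact force between each of end_panel, jar and the fingers below 0.2 N and angle between the z axis of jar and the z axis of caddy, either way round below 0.15 rad and x of jar in the frame of caddy between -0.09 and 0.09 m and y of jar in the frame of caddy between -0.05 and 0.05 m and z of jar in the frame of caddy between 0 and 0.012 m and contact force between caddy and the fingers above 2 N and contact force between caddy and stand below 0.1 N), for 0.5 s.
At the end, for the whole second after the job is handed in: Caddy 60-160 mm up, held by the fingers alone (over 2 N), tilt under 0.10 rad, under 0.04 m/s and 0.25 rad/s; panel in the slot within 3 mm (x), 5 mm (y), 4 mm (z), 0.06 rad; jar standing in the caddy within 0.15 rad; fingers touch neither panel nor jar (all of step 2); the arm keeps its last pose, push and grip.
It fails at once if a bystander (bell, hanger, tyre lever or multitool) is moved more than 25 mm (distance of any of bell, hanger, tyre_lever, multitool from where it was at the start of the episode above 0.025 m).
It fails at once if the caddy is tipped more than 0.35 rad (angle between caddy's own z axis and vertical above 0.35 rad).
It fails at once if the jar is tipped more than 0.6 rad (angle between jar's own z axis and vertical above 0.6 rad).
It also fails if it takes over 58 s, if anything falls off the work surface, if the arm or the gripper's body presses on something with over 40 N, if the wrist force passes 120 N, or if a joint passes its speed limit or range.

### The arm

A 6-joint arm with a two-finger parallel gripper is mounted at the origin on the work surface. World frame = base frame: x ahead of the robot, y to its left, z up, the work surface at z = 0. Lengths are in mm, angles in degrees, forces in N, time in s.
With the tool pointing down it reaches from about 300 to 850 mm from the base axis. Payload 4.2 kg.
Tool frame: the origin (TCP) lies midway between the tips of the shut fingers; the grasp point (between the pads) lies 19 mm behind it; z points along the fingers, y is the line along which they close (so a half turn about z gives the same grasp; the last joint's range is limited). The gripper opens to 91 mm and grips with 3 to 60 N. Pads are 32 mm wide; open, the fingers measure 118 mm over their backs; the gripper's body (76 mm by 178 mm) begins 60 mm behind the grasp point.
Start: joints at [-70.13, 18.312, 89.639, -0, 72.044, -1.146], TCP at [206.216, -536.766, 213.976] pointing down, gripper open.
Joint ranges: [-177.97, 177.97], [-48.28, 115.42], [12.27, 149.76], [-77.06, 257.06], [2.81, 150.46], [-146.56, 146.56]. Speed limits (degrees/s): [147.25, 147.25, 180, 180, 180, 180].

### API

Orientations are given as [roll, pitch, yaw] about the fixed x, y, z axes, in that order (R = Rz(yaw) Ry(pitch) Rx(roll)).
In Python, from workcell import env gives the robot as it stands.
- The arm moves only by the shell command python3 -m jog 'ROWS' [FORCE]. ROWS is a JSON object of lists of equal length, an entry for each row: "jaw": the finger opening in mm, from 0 to 91.2; "slide": the shift along the tool's x, y, z in units of 30 mm (1.0 is 30 mm), a list of three; "spin": the turn about the tool's z in units of 8 degrees (1.0 is 8 degrees). In form: {"jaw": [jaw, ...], "slide": [[dx, dy, dz], ...], "spin": [spin, ...]}. A call has 1 to 10 rows; each row shifts and turns the commanded pose from where the row before left it, along the tool's axes as they then stand; what a row does not reach is not made up. A row lasts 1/10 s, in which the tool goes at most 50 mm and 8.59 degrees, less where a joint would pass 70% of its speed; a pose out of reach is approached as far as the arm can. A call is refused whole if a number of a shift passes 1 or a number of a turn 1, either way. A call with a gripper value outside its range is refused whole. The fingers move at their own pace and stop on an object; FORCE is the grip in N (left out, the last holds). Time passes only in rows, so rows that do not move let the fingers close. It gives the time, the measured TCP pose, the force, the opening and the grip force at its end, in the units of the state.
- env.state(): the state, without advancing time (a new reading comes with each control period).
- env.grab_frame(name): name is "side" or "top" or "wrist"; returns the picture (420x560x3 uint8, red, green, blue); there is no depth.
- env.camera_model(name): a dict with "fx", "fy", "cx", "cy" (pixels), "camera_from_world" (4x4, takes a point from world to camera coordinates). Camera axes: x right, y up, looking along -z (the intrinsics and any distortion apply to the point x, -y, -z); pixel columns grow to the right and rows downward; lengths in mm; the calibration is good to about 2 mm. A picture is of the moment at which its call begins: read the wrist's pose just before it. camera_model takes no time and is no camera call; for the wrist camera it gives the pose at the moment of the call.
- env.job_done(): hands the job in; it is judged then, once.
The state is a dict: "time_s": time; "qpos": joint angles; "qvel": joint speeds; "effort": joint torques, N m; "ee_pos": TCP position; "ee_rot": TCP orientation; "force": force on the tool from outside, world axes, zero at the start; "torque": the same for the moment, N m; "gripper_width": finger opening in mm; "gripper_force": force on a finger pad.
Only numpy, scipy, OpenCV 4.12 (cv2) and the standard library are available. Lean on these libraries where they do the work, as an engineer would, in place of code of your own. Each camera call takes 0.05 s, during which the arm holds its last target. There are 200 camera calls.

## Working session

There is one attempt and no reset: what is moved stays moved. The work goes in short steps, Python scripts to look and compute and a shell command to move; the robot and the scene stay as the last step left them, time stands still between calls to the robot, and variables do not carry over. Pictures are saved under pics/ and viewed, at most 13 in all, crops included, and the job is handed in when it is done.

```bash
mkdir -p pics; ls; python3 - <<'E'
from workcell import env
import cv2,numpy as np
for n in("top","side"):
    f=env.grab_frame(n); cv2.imwrite(f"pics/{n}0.png",f[:,:,::-1])
    m=env.camera_model(n); print(n,{k:(np.round(v,3).tolist()) for k,v in m.items()})
s=env.state();print(s)
E
```

```text
pics
top {'fx': 398.705, 'fy': 398.705, 'cx': 278.407, 'cy': 209.819, 'camera_from_world': [[0.0, -1.0, -0.001, 115.572], [0.986, -0.0, 0.166, -581.822], [-0.166, -0.001, 0.986, -927.897], [0.0, 0.0, 0.0, 1.0]]}
side {'fx': 517.539, 'fy': 517.539, 'cx': 280.664, 'cy': 216.134, 'camera_from_world': [[-0.789, -0.614, -0.017, 548.617], [0.395, -0.528, 0.752, -243.751], [-0.471, 0.587, 0.659, -1272.555], [0.0, 0.0, 0.0, 1.0]]}
{'time_s': 0.1, 'qpos': array([-7.01308803e+01,  1.83473857e+01,  8.96980162e+01,  9.10584794e-04,
        7.20437679e+01, -1.14404135e+00]), 'qvel': array([ 0.06126583, -0.0541391 , -0.10108359,  0.05793103,  0.03601181,
        0.05120625]), 'effort': array([ 3.66288186e-04, -4.13331449e+01, -2.32510149e+01,  7.29212863e-02,
        4.22394974e-02, -5.97428948e-05]), 'ee_pos': array([ 206.05840716, -536.33893313,  213.21977648]), 'ee_rot': array([-1.79910865e+02, -2.64598043e-03,  2.10128776e+01]), 'force': array([-0.33451129,  0.81106448, -0.77287941]), 'torque': array([ 0.01512132, -0.0467377 ,  0.04354024]), 'gripper_force': 0.0, 'gripper_width': 91.30717442420114}
```

View pics/top0.png

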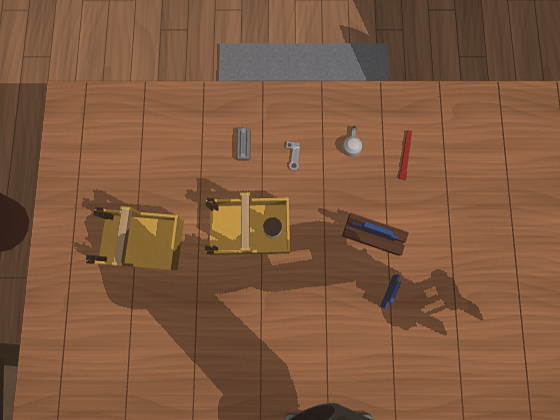

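View pics/side0.png

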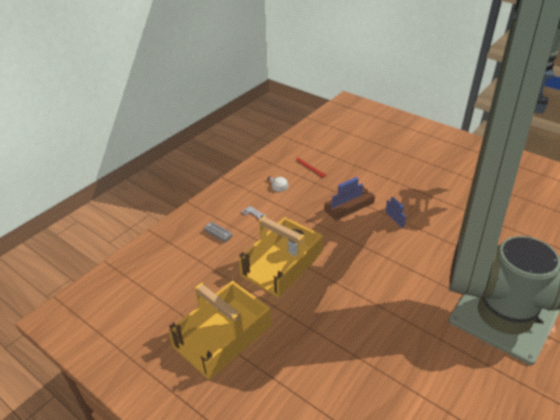

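The top view shows the right caddy at about (250,226), closed end and jar (272,227) to the right, open end with black ribs at (212,204) and (211,250). The stand with the large blue panel is at (375,232), and the small decoy is at (391,291). In the side view the caddy is at (282,255) and the panel at (348,192).

```bash
cat > h.py <<'E'
import numpy as np,cv2
from workcell import env
def pix(m,P):
    P=np.atleast_2d(P).astype(float);T=np.array(m["camera_from_world"]);c=P@T[:3,:3].T+T[:3,3]
    return np.c_[m["cx"]+m["fx"]*c[:,0]/-c[:,2], m["cy"]-m["fy"]*c[:,1]/-c[:,2]]
def ray(m,uv,z):
    uv=np.atleast_2d(uv).astype(float);T=np.array(m["camera_from_world"])
    d=np.c_[(uv[:,0]-m["cx"])/m["fx"],-(uv[:,1]-m["cy"])/m["fy"],-np.ones(len(uv))]@T[:3,:3]
    o=-T[:3,:3].T@T[:3,3]; z=np.broadcast_to(z,len(uv))
    return o+d*((z-o[2])/d[:,2])[:,None]
def hsv(f): return cv2.cvtColor(f,cv2.COLOR_RGB2HSV)
def comps(mask,amin):
    n,l,s,c=cv2.connectedComponentsWithStats(mask.astype(np.uint8));return [(l==i,s[i],c[i]) for i in range(1,n) if s[i,4]>=amin]
def rect(mask):
    return cv2.minAreaRect(np.argwhere(mask)[:,::-1].astype(np.float32))
E
python3 - <<'E'
from h import *
f=cv2.imread("pics/top0.png")[:,:,::-1].copy();m=env.camera_model("top");H=hsv(f)
blue=cv2.inRange(H,(105,110,40),(130,255,255))>0
for k,s,c in comps(blue,40):
    r=rect(k);print("blue",s,r); b=cv2.boxPoints(r);print(np.round(ray(m,b,102)[:,:2]))
box=lambda x0,y0,x1,y1:(slice(y0,y1),slice(x0,x1))
blk=H[...,2]<45; z=np.zeros_like(blk);q=box(200,190,222,260);z[q]=blk[q]
for k,s,c in comps(z,8): print("rib",s,c,np.round(ray(m,c,72)))
a=cv2.resize(f[185:262,195:300],None,fx=6,fy=6,interpolation=cv2.INTER_CUBIC)
b=cv2.resize(f[205:262,335:415],None,fx=6,fy=6,interpolation=cv2.INTER_CUBIC)
o=np.zeros((600,800,3),np.uint8);
cv2.imwrite("pics/c1.png",a[:,:,::-1]);cv2.imwrite("pics/c2.png",b[:,:,::-1])
E
```

```text
blue [364 222  34  17 150] ((381.20062255859375, 229.50765991210938), (35.67169952392578, 5.728052139282227), 22.166345596313477)
[[ 536.  -80.]
 [ 549.  -86.]
 [ 518. -160.]
 [ 505. -155.]]
blue [390 282  11  21  61] ((394.7328796386719, 291.71234130859375), (3.2771520614624023, 21.886693954467773), 20.556045532226562)
[[ 366. -132.]
 [ 411. -151.]
 [ 408. -158.]
 [ 364. -138.]]
```

View pics/c1.png

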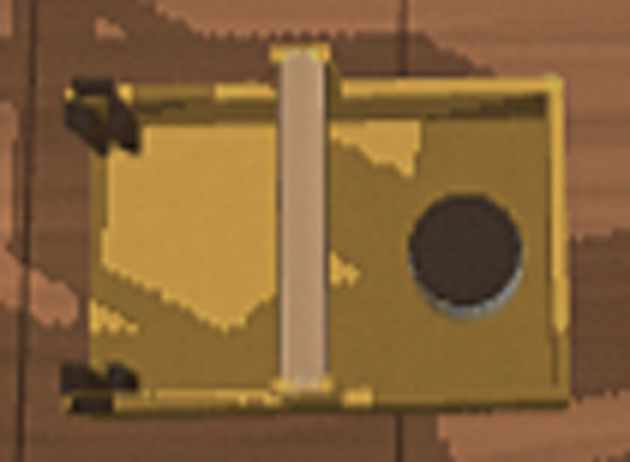

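View pics/c2.png

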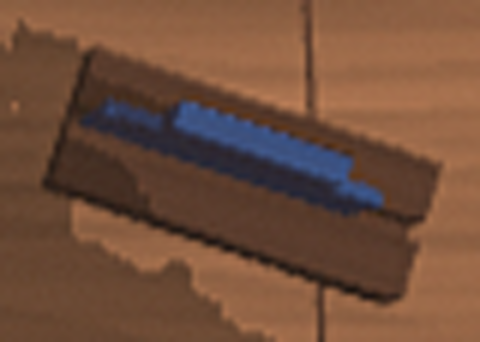

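The caddy crop shows the bar centred near (304,218), the end wall's outer edge at u≈568, and the ribs at (100,110) and (97,385). The stand crop shows the tab's top face centred near (264,141), running about 18° downward to the right, with stand corners at (92,48), (440,165), (390,298) and (48,187).

```bash
cat >> h.py <<'E'
def ang(p,q): return np.degrees(np.arctan2(*(q-p)[1::-1]))
E
python3 - <<'E'
from h import *
m=env.camera_model("top")
A=lambda p,z: ray(m,np.array(p)/6+[195,185],z)
B=lambda p,z: ray(m,np.array(p)/6+[335,205],z)
bar=A([(303,55),(304.5,382)],135);print("bar",bar.round(1),ang(bar[1],bar[0]))
w=A([(75,88),(557,79),(568,402),(72,408)],66);print("walls",w.round(1),ang(w[1],w[0]),ang(w[2],w[3]),ang(w[2],w[1]))
t=B([(264,141)],102);print("tab",t)
t=B([(180,102),(352,156),(350,182),(174,126)],102);print(t.round(1),t.mean(0),ang(t[1],t[0]),ang(t[2],t[3]))
s=B([(92,48),(440,165),(392,296),(48,183)],30);print("stand",s.round(1),s.mean(0),ang(s[1],s[0]),ang(s[2],s[3]))
w=env.camera_model("wrist");T=w["camera_from_world"];T=np.array(T);print(w["fx"],w["cx"],w["cy"],"cam at",-T[:3,:3].T@T[:3,3],"look",-T[2,:3],"right",T[0,:3])
E
```

```text
bar [[602.9 189.4 135. ]
 [480.9 187.1 135. ]] 1.051849692036325
walls [[603.8 286.9  66. ]
 [607.5  92.8  66. ]
 [477.8  88.9  66. ]
 [475.4 284.3  66. ]] 91.08337177065768 90.69473120730238 1.6983180117534782
tab [[ 529.35148862 -115.35419549  102.        ]]
[[ 544.4  -83.8  102. ]
 [ 523.6 -148.7  102. ]
 [ 513.6 -147.5  102. ]
 [ 535.1  -81.1  102. ]] [ 529.18412087 -115.28230672  102.        ] 72.22845925654303 72.0335231913791
stand [[ 576.9  -63.7   30. ]
 [ 528.1 -205.6   30. ]
 [ 474.4 -183.1   30. ]
 [ 520.6  -43.9   30. ]] [ 524.99778974 -124.0839642    30.        ] 71.0104435622135 71.60660214613507
340.8619443557823 279.1839625683534 211.56215008048835 cam at [ 271.35388288 -511.4455967   383.53927941] look [-0.23301275 -0.08758586 -0.96852144] right [ 0.35879238 -0.93341544 -0.00190931]
```

```bash
python3 -m jog '{"jaw":[91,91,91,91,91,91,91,91],"slide":[[0,0,0],[0,0,0],[0,0,0],[0,0,0],[0,0,0],[0,0,0],[0,0,0],[0.9,0.3,0]],"spin":[-0.91,-0.91,-0.91,-0.91,-0.91,-0.91,-0.91,0]}'
python3 -m jog '{"jaw":[91,91,91,91,91,91,91,91,91,91],"slide":[[0.9,0.3,0],[0.9,0.3,0],[0.9,0.3,0],[0.9,0.3,0],[0.9,0.3,0],[0.9,0.3,0],[0.9,0.3,0],[0.9,0.3,0],[0.9,0.3,0],[0.9,0.3,0]],"spin":[0,0,0,0,0,0,0,0,0,0]}'
```

```text
time_s: 0.9
ee_pos: [222.0, -515.4, 213.2]
ee_rot: [-180.0, 0.1, 71.9]
force: [-0.2, 0.1, 0.0]
gripper_width: 90.9
gripper_force: 0.0
time_s: 1.9
ee_pos: [392.6, -283.8, 213.6]
ee_rot: [-180.0, -0.0, 72.0]
force: [-0.2, 0.2, -0.3]
gripper_width: 91.0
gripper_force: 0.0
```

```bash
python3 -m jog '{"jaw":[91,91,91,91,91,91,91,91,91,91],"slide":[[0.84,0.32,0],[0.84,0.32,0],[0.84,0.32,0],[0.84,0.32,0],[0.84,0.32,0],[0.84,0.32,0],[0.84,0.32,0],[0.84,0.32,0],[0,0,0],[0,0,0]],"spin":[0,0,0,0,0,0,0,0,0,0]}'
python3 - <<'E'
from h import *
m=env.camera_model("wrist");f=env.grab_frame("wrist");np.save("w1.npy",f)
cv2.imwrite("pics/w1.png",f[:,:,::-1]);H=hsv(f)
blue=cv2.inRange(H,(105,110,30),(130,255,255))>0
for k,s,c in comps(blue,60):
    r=rect(k);print(s,r)
print(pix(m,[[529.2,-115.3,102]]),env.state()["ee_pos"])
E
```

```text
time_s: 2.9
ee_pos: [527.3, -116.9, 213.4]
ee_rot: [-179.9, 0.0, 72.0]
force: [0.9, -0.4, -0.9]
gripper_width: 91.4
gripper_force: 0.0
[ 275  133   15  120 1307] ((281.9865417480469, 192.52529907226562), (13.380219459533691, 119.11470794677734), 1.4688007831573486)
[126 247  25  18 152] ((137.582763671875, 255.0068817138672), (6.2832560539245605, 28.010408401489258), 49.76364517211914)
[193 253  20  21 297] ((201.57920837402344, 263.2079162597656), (19.104713439941406, 19.602231979370117), 5.710592269897461)
[[281.04880944 206.42732639]] [ 527.03887323 -117.30584666  213.54604502]
```

View pics/w1.png

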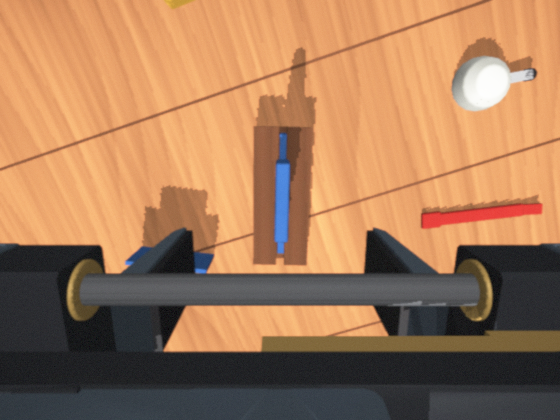

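The wrist view shows the tab's top face running from (283,161) to (281,241), nearly in line with the tool's x, with the stand around it.

```bash
python3 - <<'E'
from h import *
m=env.camera_model("wrist");f=np.load("w1.npy");H=hsv(f)
b=(cv2.inRange(H,(105,110,30),(130,255,255))>0)
b[:,:270]=0;b[:,300:]=0
for r in range(132,256,5):
    c=np.where(b[r])[0]; print(r,c.min() if len(c) else 0,c.max() if len(c) else 0,H[r,282,2],end='; ')
t=ray(m,[(283.0,162),(281.5,240)],102);c=t.mean(0);print("\ntab",t.round(1),c,ang(t[1],t[0]),np.linalg.norm(t[1]-t[0]))
s=env.state();d=c-s["ee_pos"];y=np.radians(s["ee_rot"][2]);ux=np.array([np.cos(y),np.sin(y)]);uy=np.array([np.sin(y),-np.cos(y)])
print("tool dx,dy units",d[:2]@ux/30,d[:2]@uy/30)
E
```

```text
132 0 0 84; 137 280 286 155; 142 280 285 149; 147 280 285 149; 152 280 285 149; 157 280 285 145; 162 277 288 116; 167 276 289 222; 172 276 289 224; 177 276 289 222; 182 276 288 222; 187 276 288 223; 192 276 288 221; 197 276 288 221; 202 276 288 223; 207 275 288 224; 212 275 287 222; 217 275 287 222; 222 275 287 223; 227 275 287 223; 232 275 287 221; 237 275 287 224; 242 277 283 201; 247 278 283 219; 252 278 282 199; 
tab [[ 542.   -80.5  102. ]
 [ 520.  -144.6  102. ]] [ 531.03352669 -112.5527067   102.        ] 71.05282112682647 67.74543915255163
tool dx,dy units 0.19184539068436626 0.07764167836605833
```

```bash
python3 -m jog '{"jaw":[91,91,70,60,60,60,60,60],"slide":[[0.18,0.08,0],[0,0,0.7],[0,0,0.8],[0,0,0.8],[0,0,0.8],[0,0,0.8],[0,0,0.6],[0,0,0.25]],"spin":[0.06,0,0,0,0,0,0,0]}'
python3 -m jog '{"jaw":[40,20,0,0,0,0,0,0],"slide":[[0,0,0],[0,0,0],[0,0,0],[0,0,0],[0,0,0],[0,0,0],[0,0,0],[0,0,0]],"spin":[0,0,0,0,0,0,0,0]}' 20
```

```text
time_s: 3.75
ee_pos: [530.3, -112.9, 69.8]
ee_rot: [-179.8, 0.0, 71.4]
force: [-0.5, 0.4, 1.3]
gripper_width: 60.4
gripper_force: 0.0
time_s: 4.55
ee_pos: [531.5, -112.6, 71.7]
ee_rot: [-180.0, -0.0, 71.5]
force: [-0.5, 0.5, 2.2]
gripper_width: 12.1
gripper_force: 20.0
```

```bash
python3 -m jog '{"jaw":[0,0,0,0,0,0,0,0,0,0],"slide":[[0,0,-0.2],[0,0,-0.4],[0,0,-0.6],[0,0,-0.8],[0,0,-0.8],[0,0,-0.8],[0,0,-0.8],[0,0,-0.8],[0,0,-0.6],[0,0,0]],"spin":[0,0,0,0,-0.6,-0.6,-0.6,-0.64,0,0]}'
python3 -m jog '{"jaw":[0,0,0,0,0,0,0,0,0,0],"slide":[[0.3,0,0],[0.6,0,0],[0.9,0,0],[0.9,0,0],[0.9,0,0],[0.9,0,0],[0.9,0,0],[0.9,0,0],[0.9,0,0],[0.9,0,0]],"spin":[0,0,0,0,0,0,0,0,0,0]}'
python3 -m jog '{"jaw":[0,0,0,0,0,0,0,0,0],"slide":[[0.9,0,0],[0.9,0,0],[0.9,0,0],[0.9,0.1,0],[0.7,0.1,0],[0.4,0.1,0],[0,0,0],[0,0,0],[0,0,0]],"spin":[0,0,0,0,0,0,0,0,0]}'
python3 - <<'E'
from h import *
m=env.camera_model("wrist");f=env.grab_frame("wrist");np.save("w2.npy",f)
cv2.imwrite("pics/w2.png",f[:,:,::-1])
s=env.state();print(s["ee_pos"],s["ee_rot"],s["gripper_width"])
print(pix(m,[[541,276,66],[606,276,75],[476,276,75]]))
E
```

```text
time_s: 5.55
ee_pos: [533.2, -113.0, 249.0]
ee_rot: [179.6, 0.1, 91.0]
force: [0.0, -0.0, -1.4]
gripper_width: 12.2
gripper_force: 20.0
time_s: 6.55
ee_pos: [526.0, 131.8, 243.8]
ee_rot: [-179.8, 0.0, 91.0]
force: [-0.6, -0.7, -1.9]
gripper_width: 11.9
gripper_force: 20.0
time_s: 7.45
ee_pos: [533.6, 270.4, 245.2]
ee_rot: [-180.0, 0.0, 91.0]
force: [0.1, -0.8, 0.4]
gripper_width: 11.9
gripper_force: 20.0
[533.68339573 270.43102994 245.40830117] [-1.79984218e+02  3.15166581e-02  9.09515369e+01] 11.716489503985278
[[286.59937349 187.98288625]
 [350.79076875 190.6826181 ]
 [222.68570193 188.51511413]]
```

View pics/w2.png

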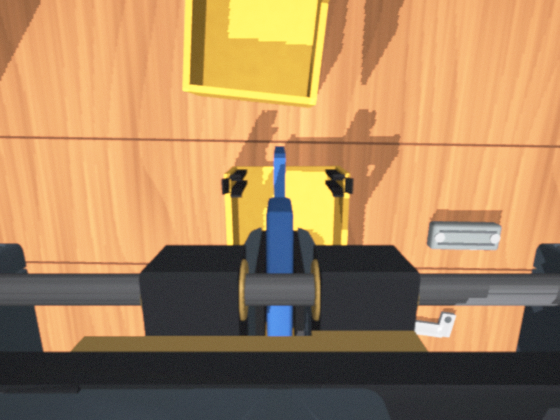

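The wrist view shows the panel held firmly, but its width runs along the caddy's length, so it has to turn +90°. The slot lips are at about (235,182) and (340,182).

```bash
python3 -m jog '{"jaw":[0,0,0,0,0,0,0,0,0,0],"slide":[[0,0,0],[0,0,0],[0,0,0],[0,0,0],[0,0,0],[0,0,0],[0,0,0],[0,0,0],[0,0,0],[0,0,0]],"spin":[-0.9,-0.95,-0.95,-0.95,-0.95,-0.95,-0.95,-0.95,-0.95,-0.95]}'
python3 - <<'E'
from h import *
f=np.load("w2.npy")
a=cv2.resize(f[160:210,215:360],None,fx=5,fy=5,interpolation=cv2.INTER_CUBIC)
cv2.imwrite("pics/w2c.png",a[:,:,::-1])
E
```

```text
time_s: 8.5
ee_pos: [533.8, 270.5, 245.7]
ee_rot: [-180.0, 0.0, 166.9]
force: [0.4, 0.3, -0.4]
gripper_width: 11.9
gripper_force: 20.0
```

View pics/w2c.png

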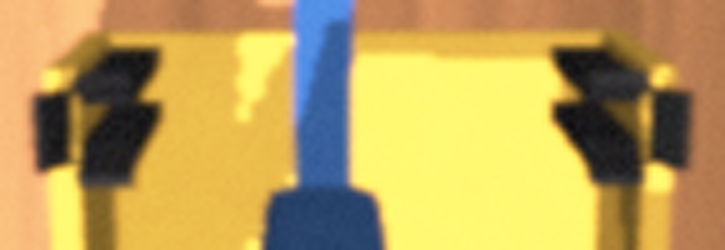

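```bash
python3 -m jog '{"jaw":[0,0,0,0,0,0,0],"slide":[[0,0,0],[0,0,0],[-0.24,0.22,0],[0,0,0.8],[0,0,0.8],[0,0,0.4],[0,0,0]],"spin":[-0.9,-0.86,0,0,0,0,0]}'
python3 - <<'E'
from h import *
m=env.camera_model("wrist");f=env.grab_frame("wrist");np.save("w3.npy",f)
cv2.imwrite("pics/w3.png",f[:,:,::-1])
s=env.state();print(s["ee_pos"],s["ee_rot"],s["gripper_width"])
print(pix(m,[[541,277,75],[606,276,75],[476,278,75]]))
E
```

```text
time_s: 9.2
ee_pos: [540.3, 277.6, 183.6]
ee_rot: [-179.9, -0.2, -179.4]
force: [0.2, -0.1, -0.6]
gripper_width: 11.9
gripper_force: 20.0
[541.0521194  278.0437747  185.08877208] [-1.79973377e+02 -4.77312325e-02 -1.79386951e+02] 11.964228674440042
[[278.4742629  210.85008098]
 [276.62495728 281.61140448]
 [280.54012086 131.80265773]]
```

View pics/w3.png

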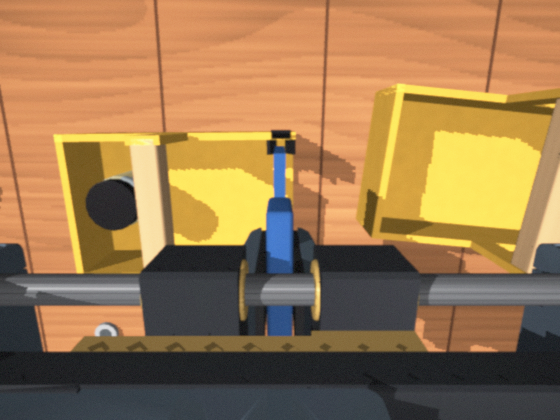

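The panel's plate is at col ≈280, rows 148-200, and the near lip is centred at col ≈281, row 134, so they are almost aligned. The near wall's outer edge gives the caddy's yaw.

```bash
python3 - <<'E'
from h import *
m=env.camera_model("wrist");f=np.load("w3.npy");H=hsv(f)
blk=H[...,2]<60
for r in range(128,160,3):
    c=np.where(blk[r,255:310])[0]+255; print(r,c.min() if len(c) else 0,c.max() if len(c) else 0,len(c),end='; ')
b=cv2.inRange(H,(105,110,30),(130,255,255))>0
print()
for r in range(145,240,8):
    c=np.where(b[r,255:310])[0]+255; print(r,c.min() if len(c) else 0,c.max() if len(c) else 0,end='; ')
y=(cv2.inRange(H,(20,120,90),(35,255,255))>0)
cols=np.r_[70:125:5,190:265:5];rows=[np.where(y[100:200,c])[0].min()+100 for c in cols];print(rows)
P=ray(m,np.c_[cols,rows],66);k=np.polyfit(P[:,1],P[:,0],1);print("yaw",90-np.degrees(np.arctan(k[0])),"near wall x at y=277",np.polyval(k,277))
print("lip y,x:",ray(m,[(281,134)],75))
r0=np.where(y[200,40:120])[0].min()+40;print("end wall outer y",ray(m,[(r0,200)],66))
a=cv2.resize(f[120:215,220:345],None,fx=6,fy=6,interpolation=cv2.INTER_CUBIC);cv2.imwrite("pics/w3c.png",a[:,:,::-1])
E
```

```text
128 0 0 0; 131 273 288 16; 134 273 288 16; 137 273 288 16; 140 0 0 0; 143 268 293 16; 146 268 293 15; 149 268 294 15; 152 268 294 13; 155 0 0 0; 158 0 0 0; 
145 0 0; 153 274 284; 161 275 284; 169 275 284; 177 275 283; 185 275 284; 193 275 284; 201 270 289; 209 268 290; 217 267 291; 225 267 291; 233 265 294; [np.int64(134), np.int64(134), np.int64(134), np.int64(134), np.int64(134), np.int64(134), np.int64(134), np.int64(134), np.int64(134), np.int64(133), np.int64(133), np.int64(133), np.int64(133), np.int64(133), np.int64(132), np.int64(132), np.int64(132), np.int64(132), np.int64(132), np.int64(132), np.int64(132), np.int64(132), np.int64(132), np.int64(132), np.int64(132), np.int64(132)]
yaw 91.32476821705092 near wall x at y=277 477.0557417224632
lip y,x: [[478.798971   278.93694614  75.        ]]
end wall outer y [[537.02715372  91.94529121  66.        ]]
```

View pics/w3c.png

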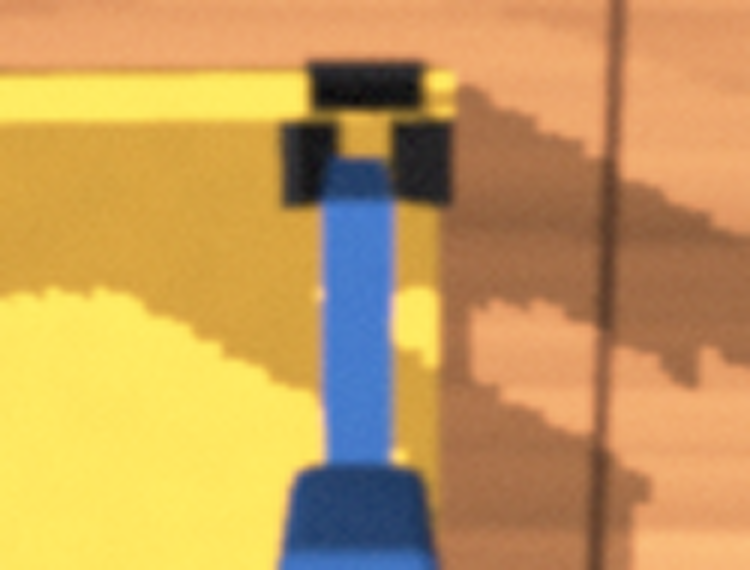

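```bash
python3 -m jog '{"jaw":[0,0,0,0,0,0],"slide":[[-0.03,0.057,0],[0,0,0.6],[0,0,0.6],[0,0,0.3],[0,0,0],[0,0,0]],"spin":[-0.09,0,0,0,0,0]}'
python3 - <<'E'
from h import *
f=env.grab_frame("wrist");np.save("w4.npy",f)
a=cv2.resize(f[110:215,200:360],None,fx=5,fy=5,interpolation=cv2.INTER_CUBIC);cv2.imwrite("pics/w4c.png",a[:,:,::-1])
E
```

```text
time_s: 9.85
ee_pos: [542.5, 280.2, 141.5]
ee_rot: [180.0, 0.1, -178.6]
force: [0.5, -0.0, -0.0]
gripper_width: 12.0
gripper_force: 20.0
```

View pics/w4c.png

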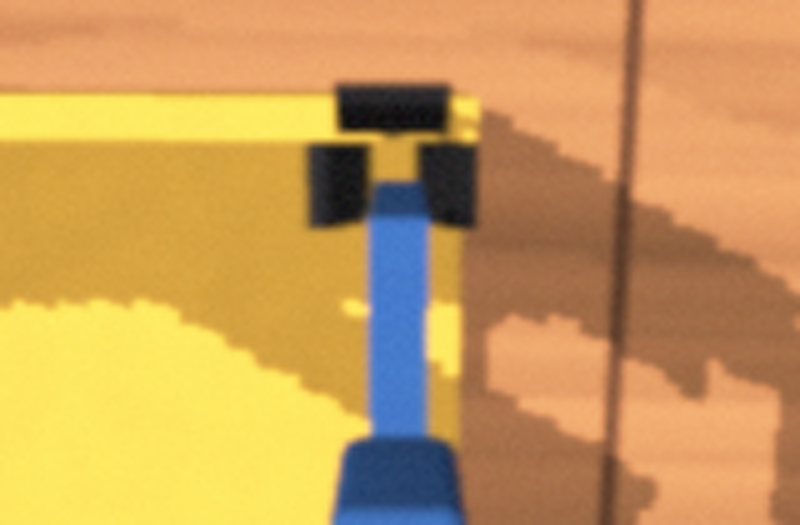

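The plate's near end is at u≈399 and the slot centre at u≈393, which leaves about 0.8 mm, inside the lead-in.

```bash
python3 -m jog '{"jaw":[0,0,0,0,0,0,0,0,0,0],"slide":[[0,-0.024,0],[0,0,0.2],[0,0,0.2],[0,0,0.2],[0,0,0.2],[0,0,0.2],[0,0,0.2],[0,0,0.2],[0,0,0.2],[0,0,0]],"spin":[0,0,0,0,0,0,0,0,0,0]}'
```

```text
time_s: 10.9
ee_pos: [541.2, 278.9, 91.3]
ee_rot: [-179.9, -0.1, -178.6]
force: [-0.5, 0.2, -1.1]
gripper_width: 11.8
gripper_force: 20.0
```

```bash
python3 -m jog '{"jaw":[0,0,0,0,0,0,0],"slide":[[0,0,0.2],[0,0,0.2],[0,0,0.2],[0,0,0.1],[0,0,0.07],[0,0,0],[0,0,0]],"spin":[0,0,0,0,0,0,0]}'
```

```text
time_s: 11.6
ee_pos: [542.0, 279.2, 69.4]
ee_rot: [180.0, 0.0, -178.6]
force: [-0.2, -1.0, -0.7]
gripper_width: 11.7
gripper_force: 20.0
```

```bash
python3 -m jog '{"jaw":[0,0,0,0],"slide":[[0,0,0.04],[0,0,0.03],[0,0,0.03],[0,0,0]],"spin":[0,0,0,0]}'
```

```text
time_s: 12.0
ee_pos: [542.0, 279.2, 67.7]
ee_rot: [180.0, 0.0, -178.6]
force: [-1.5, -0.6, 5.7]
gripper_width: 12.0
gripper_force: 20.0
```

```bash
python3 -m jog '{"jaw":[20,30,40,40,40,40,40,40],"slide":[[0,0,0],[0,0,0],[0,0,0],[0,0,0],[0,0,0],[0,0,0],[0,0,0],[0,0,0]],"spin":[0,0,0,0,0,0,0,0]}'
python3 -m jog '{"jaw":[40,40,40,40,40,40,40,40,40],"slide":[[0,0,-0.3],[0,0,-0.8],[0,0,-0.8],[0,0,-0.9],[0,0,-0.9],[0,0,-0.9],[0,-0.8,-0.3],[0,0,0],[0,0,0]],"spin":[0,0,0,0,0,0,0,0,0]}'
python3 - <<'E'
from h import *
m=env.camera_model("wrist");f=env.grab_frame("wrist");np.save("w5.npy",f)
cv2.imwrite("pics/w5.png",f[:,:,::-1]);s=env.state();print(s["ee_pos"],s["ee_rot"])
print(pix(m,[[542,192,135],[541,280,66],[541,280,98]]))
E
```

```text
time_s: 12.8
ee_pos: [541.8, 279.1, 66.3]
ee_rot: [-180.0, -0.0, -178.6]
force: [0.6, -0.1, 0.3]
gripper_width: 40.0
gripper_force: 0.0
time_s: 13.7
ee_pos: [542.4, 255.1, 213.8]
ee_rot: [180.0, 0.0, -178.6]
force: [-0.3, 0.6, 0.2]
gripper_width: 39.9
gripper_force: 0.0
[542.1255619  255.30963638 213.13280705] [ 1.79987530e+02 -2.88824716e-02 -1.78605189e+02]
[[195.57581612 216.71853154]
 [304.98190931 198.77207679]
 [307.73263057 206.64471312]]
```

View pics/w5.png

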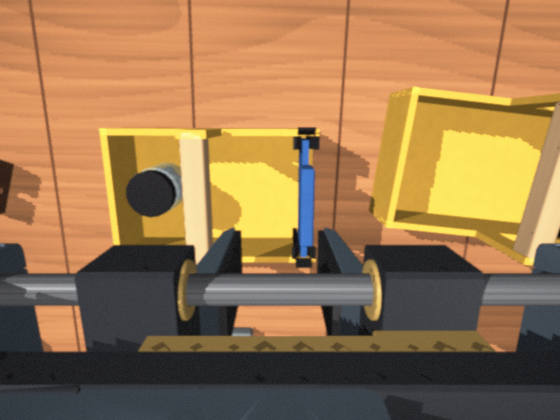

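The panel sits in the slot at cols 300-313, flush between both lips. The jar is standing at (152,192), and the bar runs at cols 183-210. Next is the bar, about 64 mm along tool −y.

```bash
python3 -m jog '{"jaw":[50,50,50,50,50,50,50,50,50,50],"slide":[[0,-0.7,0],[0,-0.8,0],[0,-0.63,0],[0,0,0],[0,0,0.7],[0,0,0.7],[0,0,0.7],[0,0,0.7],[0,0,0.5],[0,0,0.28]],"spin":[0,0,0,0,0,0,0,0,0,0]}'
python3 -m jog '{"jaw":[35,25,20,0,0,0,0,0],"slide":[[0,0,0],[0,0,0],[0,0,0],[0,0,0],[0,0,0],[0,0,0],[0,0,0],[0,0,0]],"spin":[0,0,0,0,0,0,0,0]}' 50
```

```text
time_s: 14.75
ee_pos: [543.0, 192.2, 103.8]
ee_rot: [-180.0, -0.2, -178.5]
force: [0.0, 0.1, -0.2]
gripper_width: 49.7
gripper_force: 0.0
time_s: 15.55
ee_pos: [544.4, 191.3, 106.7]
ee_rot: [180.0, 0.1, -178.6]
force: [-0.6, -0.1, 5.4]
gripper_width: 18.0
gripper_force: 50.0
```

Gripped at 18 mm, the width of the bar. Next is a gentle lift of about 105 mm.

```bash
python3 -m jog '{"jaw":[0,0,0,0,0,0,0,0,0,0],"slide":[[0,0,-0.05],[0,0,-0.1],[0,0,-0.2],[0,0,-0.3],[0,0,-0.4],[0,0,-0.4],[0,0,-0.4],[0,0,-0.4],[0,0,-0.4],[0,0,-0.3]],"spin":[0,0,0,0,0,0,0,0,0,0]}'
python3 -m jog '{"jaw":[0,0,0,0,0,0,0,0,0,0],"slide":[[0,0,-0.2],[0,0,-0.15],[0,0,-0.1],[0,0,-0.05],[0,0,0],[0,0,0],[0,0,0],[0,0,0],[0,0,0],[0,0,0]],"spin":[0,0,0,0,0,0,0,0,0,0]}'
python3 -m jog '{"jaw":[0,0,0,0,0,0],"slide":[[0,0,0],[0,0,0],[0,0,0],[0,0,0],[0,0,0],[0,0,0]],"spin":[0,0,0,0,0,0]}'
python3 - <<'E'
from h import *
f=env.grab_frame("side");g=env.grab_frame("wrist")
a=cv2.resize(f[160:330,170:400],None,fx=2.4,fy=2.4);b=cv2.resize(g[:300],None,fx=.42,fy=.42)
cv2.imwrite("pics/s6.png",cv2.resize(np.vstack([a,np.pad(b,((0,0),(0,a.shape[1]-b.shape[1]),(0,0)))]),None,fx=1,fy=1)[:,:,::-1])
E
```

```text
time_s: 16.55
ee_pos: [544.3, 191.4, 195.9]
ee_rot: [180.0, 0.1, -178.6]
force: [1.2, 0.4, -8.5]
gripper_width: 17.4
gripper_force: 50.0
time_s: 17.55
ee_pos: [544.0, 191.3, 209.4]
ee_rot: [-180.0, -0.0, -178.6]
force: [0.3, 0.2, -8.7]
gripper_width: 17.5
gripper_force: 50.0
time_s: 18.15
ee_pos: [544.0, 191.3, 209.4]
ee_rot: [-180.0, 0.0, -178.6]
force: [-0.1, 0.4, -6.4]
gripper_width: 17.5
gripper_force: 50.0
```

View pics/s6.png

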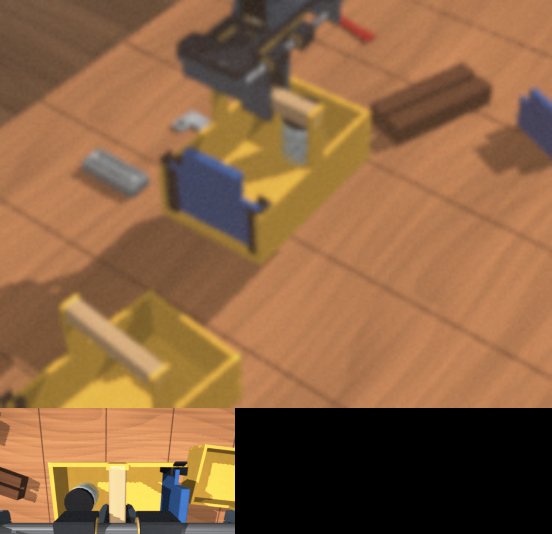

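The caddy is lifted level at about 103 mm, with the panel in the slot (crop around (215,190)) and the jar standing inside (295,140). The load of about 6.4 N matches caddy, panel and jar together.

```bash
python3 -c "
from workcell import env
print(env.job_done())"
```

```text
the job is handed in; nothing more can be done
None
```

The end panel is in the caddy's slot and released, and the caddy was handed in held by its handle about 10 cm up, with the jar standing inside; the hand-in call returned no verdict, so I can't confirm how it was judged.

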